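# Tighten a lens holder in its bracing jig

## Robot

A 7-joint arm with a two-finger parallel gripper is mounted at the origin on the work surface. World frame = base frame: x ahead of the robot, y to its left, z up, the work surface at z = 0. Lengths are in m, angles in rad, forces in N, time in s.
With the tool pointing down it reaches from about 0.425 to 0.925 m from the base axis. Payload 6.8 kg.
Tool frame: the origin (TCP) lies midway between the tips of the shut fingers; the grasp point (between the pads) lies 19 mm behind it; z points along the fingers, y is the line along which they close (so a half turn about z gives the same grasp; the last joint's range is limited). The gripper opens to 85 mm and grips with 20 to 120 N. Pads are 22 mm wide; open, the fingers measure 114 mm over their backs; the gripper's body (76 mm by 85 mm) begins 54 mm behind the grasp point. The pads swing forward as they close: fully open they stand 13 mm farther back than shut.
Start: joints at [1.006, 0.477, 0.022, 1.555, -0.011, 1.109, -0.083], TCP at [0.298, -0.606, 0.231] pointing down, gripper open.
Joint ranges: [-2.96, 2.96], [-0.34, 2.1], [-1.41, 1.46], [0.24, 2.44], [-1.37, 4.51], [0.17, 1.92], [-2.96, 2.96]. Speed limits (rad/s): [2.39, 2.39, 3.14, 3.14, 3.14, 3.14, 3.14].

## Interface

Orientations are given as a unit quaternion [w, x, y, z].
In Python, from station import bot, eyes, ticket gives the robot as it stands.
- The arm moves only by the shell command python3 -m crank 'ROWS' [FORCE]. ROWS is text: rows parted by semicolons, each of 7 numbers parted by spaces: the shift along the tool's x, y, z in units of 0.5 m (1.0 is 0.5 m), then the turn, a rotation vector about the tool's x, y, z in units of 180 degrees (1.0 is 180 degrees), then the closure, from 0 (fully open) to 1 (shut). A call has 1 to 20 rows; each row is the pose to reach, as a shift and turn from the pose commanded when the call began, along the tool's axes at that moment, turning the shorter way round; what a row does not reach only later rows make up. A row lasts 1/10 s, in which the tool goes at most 50 mm and 8.59 degrees, less where a joint would pass 70% of its speed; a pose out of reach is approached as far as the arm can. A call with a number of a shift or a turn outside -1 to 1 is refused whole. A call with a gripper value outside its range is refused whole. The fingers move at their own pace and stop on an object; FORCE is the grip in N (left out, the last holds). Time passes only in rows, so rows that repeat a pose let the fingers close. It gives the time, the measured TCP pose, the force, the opening and the grip force at its end, in the units of the state.
- bot.get_obs(): the state, without advancing time (a new reading comes with each control period).
- eyes.read_camera(name): name is "scene" or "top" or "wrist"; returns a dict with "image" (420x560x3 uint8, red, green, blue), "K" (3x3 intrinsics, pixels), "R" (3x3) and "t" (3): a world point X has camera coordinates R X + t. Camera axes: x right, y down, z forward; pixel columns grow to the right and rows downward; lengths in m; the calibration is good to about 2 mm. A picture is of the moment at which its call begins. There is no depth.
- ticket.hand_in(): hands the job in; it is judged then, once.
The state is a dict: "t": time; "q": joint angles; "joint_vel": joint speeds; "joint_torque": joint torques, N m; "eef_pos": TCP position; "tool_rot": TCP orientation; "contact_force": force on the tool from outside, world axes, zero at the start; "torque": the same for the moment, N m; "gripper_width": opening from 0.0 (shut) to 1.0 (fully open); "grasp_force": force on a finger pad.
Only numpy, scipy, OpenCV 4.12 (cv2) and the standard library are available. Lean on these libraries where they do the work, as an engineer would, in place of code of your own. Each camera call takes 0.05 s, during which the arm holds its last target. There are 200 camera calls.

## Task

At the microscope bench, pick up the lens holder with the oblong foot by the T-handle on top, set it down flat in the long recess of the jig, and only then turn the T-handle clockwise (seen from above) until its bar lies in line with the foot; then let go. Out of the jig the whole holder just spins with the handle; in the recess the rails stop it. Leave the round-footed holder where it is.

Things in the scene. Friction and masses are not known exactly. Their poses are not given: they have to be found in the camera images.
- holder_mid (a point): Lens holder to work on, 78 mm tall, 0.25 kg: dark oblong foot 100 x 30 x 10 mm, round black barrel 44 mm across up to 42 mm above the underside, 12 mm stem, then a steel T-handle bar 44 long, 12 wide, 54 to 78 mm above the underside. Grip it across the bar's 12 mm. Point: on the barrel's axis, 39 mm above the underside. x: along the foot, z: up. screw gives the bar's direction.
- screw (a joint): T-handle's turn on the foot, rad, growing clockwise seen from above. Starts at 0 to 0.3. From above the bar stands (1.25 - value) rad anticlockwise of the foot's length: in line with it at 1.25; a stop blocks it at 1.5. It turns stiffly (0.15 N m) and stays where left; unless the foot is braced, foot and handle turn together.
- jig: Jig fixed to the table: grey plate 176 x 80 x 6 mm with a frame of 10 mm aluminium rails, tops 22 mm above the table. The recess inside is 130 x 46 mm, floor 6 mm above the table: 15 mm spare at each end of the foot, 8 mm each side; the foot can twist 9 degrees before the rails stop it. Either way round is right. Origin: plate centre at table height; x: along the recess, z: up.
- spare_mid (a point): The other lens holder, to be left alone: same barrel and T-handle, but a round foot 72 mm across. This point is on its axis, 39 mm above the table.
Not all that is in view belongs to the job. Of the things that look like the jig, the middle-sized one is meant.

How it is judged:
On the way, in this order (a step that is already met when the one before it is completed fails the run):
1. the oblong-footed holder is set flat in the jig's recess, its screw still loose (joint below 0.75) (z of holder_mid in the frame of jig between 0.041 and 0.049 m and horizontal distance between holder_mid and jig below 0.025 m and angle between holder_mid's own z axis and vertical below 0.1 rad and angle between the x axis of holder_mid and the x axis of jig, either way round below 0.25 rad and value of joint screw below 0.75 rad), for 0.2 s.
2. the T-handle is turned clockwise until in line with the foot, the foot still seated in the jig (value of joint screw above 0.98 rad and z of holder_mid in the frame of jig below 0.052 m and horizontal distance between holder_mid and jig below 0.025 m), for 0.2 s.
At the end, for the whole second after the job is handed in: The oblong-footed holder stands flat in the jig's recess (within 25 mm of its centre, foot along the recess), released, its T-handle within about 15 degrees of in line with the foot (screw joint above 0.98 rad); the round-footed holder is within 30 mm of where it was (value of joint screw above 0.98 rad and z of holder_mid in the frame of jig below 0.049 m and horizontal distance between holder_mid and jig below 0.025 m and angle between holder_mid's own z axis and vertical below 0.1 rad and angle between the x axis of holder_mid and the x axis of jig, either way round below 0.25 rad and distance of spare_mid from where it was at the start of the episode below 0.03 m); the robot touches nothing.
It fails at once if the round-footed holder is knocked more than 30 mm from its place (distance of spare_mid from where it was at the start of the episode above 0.03 m).
It also fails if it takes over 43 s, if anything falls off the work surface, if the arm or the gripper's body presses on something with over 40 N, if the wrist force passes 120 N, or if a joint passes its speed limit or range.

## Working session

There is one attempt and no reset: what is moved stays moved. The work goes in short steps, Python scripts to look and compute and a shell command to move; the robot and the scene stay as the last step left them, time stands still between calls to the robot, and variables do not carry over. Pictures are saved under pics/ and viewed, at most 10 in all, crops included, and the job is handed in when it is done.

```bash
ls; mkdir -p pics; python3 - <<'E'
from station import bot,eyes
import cv2,numpy as np
for n in ["top","scene"]:
    c=eyes.read_camera(n); cv2.imwrite(f"pics/{n}0.png",c["image"][:,:,::-1]); np.savez(f"{n}0.npz",**c)
    print(n,c["K"].tolist(),(-c["R"].T@c["t"]).round(3),c["R"].round(3).tolist())
o=bot.get_obs();print(o)
E
```

```text
pics
top [[508.16663197688945, 0.0, 274.79160217004534], [0.0, 508.16663197688945, 206.65080144870018], [0.0, 0.0, 1.0]] [0.408 0.197 1.488] [[-0.003, -1.0, 0.005], [-0.997, 0.002, -0.075], [0.075, -0.005, -0.997]]
scene [[390.12069597899193, 0.0, 281.98303289379817], [0.0, 390.12069597899193, 211.8712158183379], [0.0, 0.0, 1.0]] [0.868 0.864 0.738] [[-0.882, 0.471, 0.018], [0.302, 0.594, -0.746], [-0.362, -0.653, -0.666]]
{'t': 0.1, 'q': array([ 1.00589458,  0.47770644,  0.02232216,  1.55635032, -0.01148102,
        1.10930604, -0.08308843]), 'joint_vel': array([ 8.50963807e-04, -1.85889749e-03,  1.17252270e-04, -1.06516552e-03,
        7.45490945e-04, -9.33765436e-04, -8.67677741e-05]), 'joint_torque': array([ 5.15152729e-03, -5.97749126e+01,  1.61358096e+00, -2.81952202e+01,
        1.27139868e-02,  5.03022806e-03, -5.87822774e-05]), 'eef_pos': array([ 0.29748925, -0.60531189,  0.23043088]), 'tool_rot': array([-7.83036931e-04,  9.74022786e-01,  2.26448532e-01, -2.47024812e-04]), 'contact_force': array([-0.44608374,  0.81861643,  0.0587007 ]), 'torque': array([-0.04441926,  0.01167215,  0.03708894]), 'grasp_force': 0.0, 'gripper_width': 1.0015286701165318}
```

View pics/top0.png

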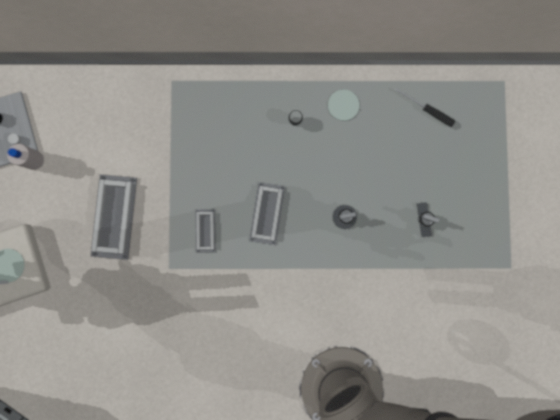

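View pics/scene0.png

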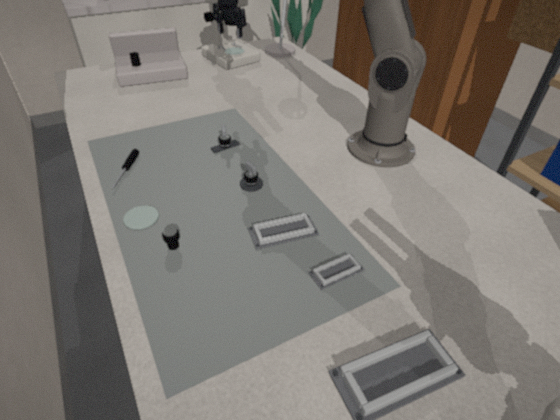

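The top view shows three jig-like frames: large (114,217), small (205,231) and middle-sized (267,213). The middle one is meant, since its 60 px length is about 176 mm. There are two T-handled holders: a round foot at (345,217), which is the spare, and an oblong foot at (425,219), which is the one to work on. Next I'll make an enlarged crop and take measurements.

```bash
cat > h.py <<'E'
import numpy as np,cv2
def ray(c,uv,z):
    d=c["R"].T@np.linalg.inv(c["K"])@np.array([uv[0],uv[1],1.0]); o=-c["R"].T@c["t"]
    return o+d*(z-o[2])/d[2]
def proj(c,X):
    p=c["K"]@(c["R"]@np.asarray(X,float)+c["t"]); return p[:2]/p[2]
def tri(c1,u1,c2,u2):
    P=[c["K"]@np.c_[c["R"],c["t"]] for c in(c1,c2)]
    X=cv2.triangulatePoints(P[0],P[1],np.array(u1,float),np.array(u2,float))[:,0]; return X[:3]/X[3]
E
python3 - <<'E'
from h import *
c=dict(np.load("top0.npz")); im=c["image"]; g=cv2.cvtColor(im,cv2.COLOR_RGB2GRAY)
a=cv2.resize(im[180:255,245:295],None,fx=8,fy=8,interpolation=cv2.INTER_CUBIC)
b=cv2.resize(im[190:250,400:450],None,fx=8,fy=8,interpolation=cv2.INTER_CUBIC)
b=cv2.copyMakeBorder(b,0,120,0,0,cv2.BORDER_CONSTANT)
cv2.imwrite("pics/crop1.png",np.hstack([a,b])[:,:,::-1])
def blob(m,x0,y0,x1,y1,name,z):
    s=np.zeros_like(m);s[y0:y1,x0:x1]=m[y0:y1,x0:x1]
    for k in cv2.findContours(s,0,2)[0]:
        if cv2.contourArea(k)<30: continue
        r=cv2.minAreaRect(k); P=np.array([ray(c,p,z) for p in cv2.boxPoints(r)])
        e=[P[1]-P[0],P[2]-P[1]];L=[np.linalg.norm(v) for v in e];v=e[int(np.argmax(L))]
        print(name,np.round(r[0],1),P.mean(0).round(4),np.round(L,4),"yaw",round(np.degrees(np.arctan2(v[1],v[0]))%180,1))
print(g[213,245:292].tolist()); print(g[232,410:440].tolist())
for t in (60,75): blob((g<t).astype(np.uint8),400,190,455,245,f"holder{t}",0.01); blob((g<t).astype(np.uint8),325,195,365,235,f"spare{t}",0.01)
for t in (150,165,180): blob((g>t).astype(np.uint8),245,178,292,250,f"rail{t}",0.022)
E
```

```text
[128, 130, 128, 130, 131, 131, 129, 125, 119, 123, 139, 152, 151, 134, 108, 91, 86, 85, 87, 88, 93, 99, 103, 105, 105, 106, 105, 106, 108, 122, 145, 155, 150, 128, 100, 94, 98, 104, 104, 105, 106, 108, 118, 125, 129, 130, 129]
[127, 127, 128, 128, 128, 127, 127, 128, 125, 122, 105, 88, 76, 74, 74, 73, 74, 74, 73, 72, 77, 86, 94, 106, 119, 125, 130, 132, 135, 135]
holder75 [424.4 222.6] [ 0.4712 -0.2466  0.01  ] [0.0291 0.0718] yaw 10.7
spare75 [345. 217.] [ 0.488  -0.0152  0.01  ] [0.0584 0.0525] yaw 89.9
rail150 [258.8 205.5] [0.5214 0.2357 0.022 ] [0.1313 0.0455] yaw 149.6
```

View pics/crop1.png

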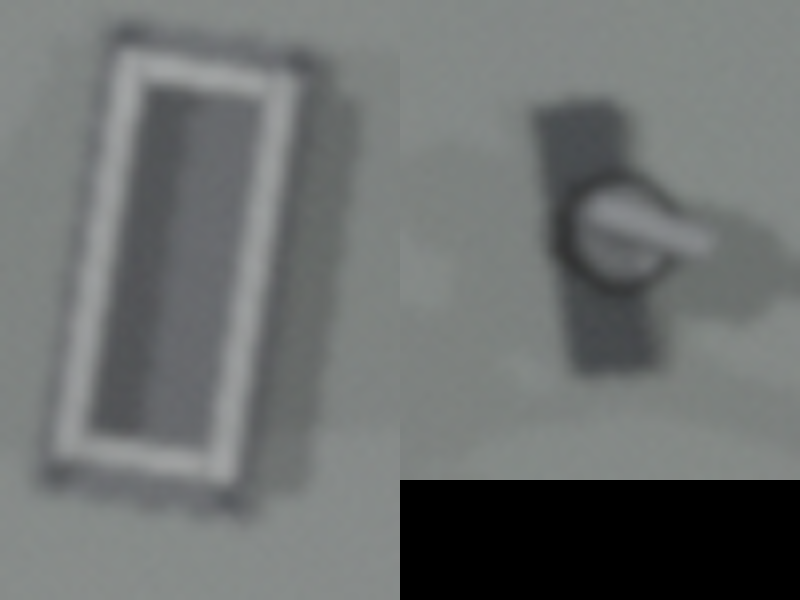

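The crop confirms both objects. On the left is the middle jig, with outer rail corners at crop pixels (118,48), (300,78), (238,488) and (55,458). On the right is the oblong foot, with corners at (535,105), (625,98), (662,367) and (578,375), and the steel bar running from (590,207) to (712,243). I'll cast these and check them against the given sizes.

```bash
python3 - <<'E'
from h import *
c=dict(np.load("top0.npz"))
def rep(n,pts,off,z):
    P=np.array([ray(c,((p[0]+.5)/8-.5+off[0],(p[1]+.5)/8-.5+off[1]),z) for p in pts])
    if len(P)==4:
        v=(P[0]+P[1]-P[2]-P[3])/2;w=(P[1]+P[2]-P[0]-P[3])/2
        print(n,P.mean(0).round(4),"L",np.linalg.norm(v).round(4),"W",np.linalg.norm(w).round(4),"yaw",np.degrees(np.arctan2(v[1],v[0])).round(1),"W yaw-90",np.degrees(np.arctan2(w[1],w[0])).round(1)+90)
    else:
        v=P[1]-P[0];print(n,P.mean(0).round(4),np.linalg.norm(v).round(4),"yaw",np.degrees(np.arctan2(v[1],v[0])).round(1))
rep("jig",[(118,48),(300,78),(238,488),(55,458)],(245,180),.022)
rep("foot",[(135,105),(225,98),(262,367),(178,375)],(400,190),.01)
rep("bar",[(190,207),(312,243)],(400,190),.078)
from station import bot
from scipy.spatial.transform import Rotation as R
q=bot.get_obs()["tool_rot"];print(R.from_quat(np.roll(q,-1)).as_matrix().round(4))
E
```

```text
jig [0.4996 0.2126 0.022 ] L 0.1501 W 0.0668 yaw -8.7 W yaw-90 -9.5
foot [ 0.4814 -0.2473  0.01  ] L 0.0991 W 0.0319 yaw 7.0 W yaw-90 4.799999999999997
bar [ 0.4818 -0.2447  0.078 ] 0.044 yaw -106.7
[[ 8.974e-01  4.411e-01 -8.000e-04]
 [ 4.411e-01 -8.974e-01  1.400e-03]
 [-1.000e-04 -1.600e-03 -1.000e+00]]
```

Sizes match: the frame is 150x67, the foot 99x32 and the bar 44 mm. Foot yaw is about 6.5° and bar yaw 73°, so the screw is at about 0.08. Jig yaw is about -9°. I'll move above the bar at z≈0.20 with the tool turned 47°.

```bash
python3 -m crank '.648 -.482 .06 0 0 -.262 0;.648 -.482 .06 0 0 -.262 0;.648 -.482 .06 0 0 -.262 0;.648 -.482 .06 0 0 -.262 0;.648 -.482 .06 0 0 -.262 0;.648 -.482 .06 0 0 -.262 0;.648 -.482 .06 0 0 -.262 0;.648 -.482 .06 0 0 -.262 0;.648 -.482 .06 0 0 -.262 0;.648 -.482 .06 0 0 -.262 0;.648 -.482 .06 0 0 -.262 0;.648 -.482 .06 0 0 -.262 0;.648 -.482 .06 0 0 -.262 0;.648 -.482 .06 0 0 -.262 0'
python3 - <<'E'
from station import bot,eyes
from h import *
c=eyes.read_camera("wrist");np.savez("w1.npz",**c)
cv2.imwrite("pics/w1.png",c["image"][:,:,::-1])
print((-c["R"].T@c["t"]).round(3)); print(proj(c,[.4816,-.246,.078]))
o=bot.get_obs();print(o["q"].round(3),o["eef_pos"],o["t"])
E
```

```text
t: 1.5
eef_pos: [0.4817, -0.2476, 0.2013]
tool_rot: [0.0, 0.803, 0.596, -0.0]
contact_force: [-0.4, -0.2, 0.7]
gripper_width: 0.997
grasp_force: 0.0
[ 0.503 -0.177  0.344]
[282.25773926 196.97627292]
[ 0.607  0.309 -0.299  1.891  0.11   0.957 -0.035] [ 0.48187202 -0.24737341  0.20133222] 1.55
```

View pics/w1.png

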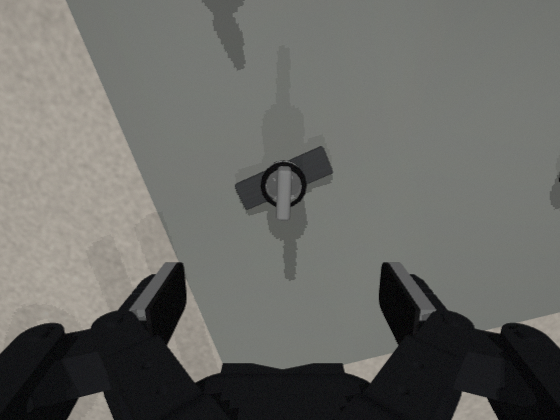

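The wrist view shows the oblong holder with its bar at about (284,167)-(283,219), nearly vertical in the image, and the foot corners at about (236,186), (322,147), (332,172) and (247,210). The bar is parallel to the pads. I'll measure it exactly.

```bash
python3 - <<'E'
from h import *
from scipy.spatial.transform import Rotation
from station import bot
c=dict(np.load("w1.npz"));g=cv2.cvtColor(c["image"],cv2.COLOR_RGB2GRAY)
print(g[160:226:2,284].tolist());print(g[200,262:306].tolist())
def box(m,x0,y0,x1,y1,z):
    s=np.zeros_like(m);s[y0:y1,x0:x1]=m[y0:y1,x0:x1]
    k=max(cv2.findContours(s,0,2)[0],key=cv2.contourArea);r=cv2.minAreaRect(k)
    P=np.array([ray(c,p,z) for p in cv2.boxPoints(r)]);e=[P[1]-P[0],P[2]-P[1]];L=[np.linalg.norm(v) for v in e];v=e[int(np.argmax(L))]
    print(np.round(r,1).tolist() if 0 else r,P.mean(0).round(4),np.round(L,4),"yaw",round(np.degrees(np.arctan2(v[1],v[0]))%180,1))
box((g>135).astype(np.uint8),262,160,306,225,.078)
box((g>150).astype(np.uint8),262,160,306,225,.078)
box((g<75).astype(np.uint8),225,140,345,222,.01)
r=Rotation.from_quat(np.roll(bot.get_obs()["tool_rot"],-1)).as_matrix();print("tool x yaw",np.degrees(np.arctan2(r[1,0],r[0,0])),r[:,2])
E
```

```text
[73, 30, 15, 73, 96, 109, 127, 123, 125, 125, 123, 124, 123, 124, 125, 125, 124, 123, 123, 124, 124, 122, 123, 119, 121, 122, 122, 120, 120, 117, 86, 89, 91]
[57, 53, 54, 51, 35, 13, 11, 13, 8, 13, 34, 69, 90, 89, 84, 94, 108, 114, 121, 121, 124, 124, 124, 122, 123, 119, 114, 99, 83, 93, 91, 85, 49, 21, 16, 7, 14, 11, 34, 74, 90, 99, 120, 121]Traceback (most recent call last):
  File "<stdin>", line 11, in <module>
  File "<stdin>", line 8, in box
ValueError: max() iterable argument is empty
```

```bash
python3 - <<'E'
from h import *
from scipy.spatial.transform import Rotation
from station import bot
c=dict(np.load("w1.npz"));g=cv2.cvtColor(c["image"],cv2.COLOR_RGB2GRAY)
def box(m,x0,y0,x1,y1,z):
    s=np.zeros_like(m);s[y0:y1,x0:x1]=m[y0:y1,x0:x1]
    k=max(cv2.findContours(s,0,2)[0],key=cv2.contourArea);r=cv2.minAreaRect(k)
    P=np.array([ray(c,p,z) for p in cv2.boxPoints(r)]);e=[P[1]-P[0],P[2]-P[1]];L=[np.linalg.norm(v) for v in e];v=e[int(np.argmax(L))]
    print(r,P.mean(0).round(4),np.round(L,4),"yaw",round(np.degrees(np.arctan2(v[1],v[0]))%180,1))
box((g>105).astype(np.uint8),270,166,298,221,.078)
box((g>112).astype(np.uint8),270,166,298,221,.078)
box((g<75).astype(np.uint8),225,140,345,222,.01)
r=Rotation.from_quat(np.roll(bot.get_obs()["tool_rot"],-1)).as_matrix();print("tool x yaw",np.degrees(np.arctan2(r[1,0],r[0,0])),r[:,2])
E
```

```text
((283.17333984375, 194.03367614746094), (11.535590171813965, 48.389556884765625), 2.8624050617218018) [ 0.4829 -0.2442  0.078 ] [0.0416 0.0094] yaw 70.2
((283.3866271972656, 194.49485778808594), (9.898870468139648, 47.360191345214844), 2.602562189102173) [ 0.483  -0.2446  0.078 ] [0.0407 0.0081] yaw 70.5
((286.20001220703125, 182.39999389648438), (47.404640197753906, 96.59812927246094), 63.43495178222656) [ 0.4837 -0.2507  0.01  ] [0.0982 0.049 ] yaw 9.8
tool x yaw 73.25042338066315 [-1.58560396e-05 -1.77748501e-04 -9.99999984e-01]
```

Bar centre is about (0.483,-0.2445), yaw about 70.5°. I'll descend to TCP z=0.050 and grip.

```bash
python3 -m crank '.0066 .001 .08 0 0 .015 0;.0066 .001 .16 0 0 .015 0;.0066 .001 .22 0 0 .015 0;.0066 .001 .27 0 0 .015 0;.0066 .001 .30 0 0 .015 0;.0066 .001 .303 0 0 .015 0;.0066 .001 .303 0 0 .015 0;.0066 .001 .303 0 0 .015 1;.0066 .001 .303 0 0 .015 1;.0066 .001 .303 0 0 .015 1;.0066 .001 .303 0 0 .015 1;.0066 .001 .303 0 0 .015 1;.0066 .001 .303 0 0 .015 1;.0066 .001 .303 0 0 .015 1;.0066 .001 .303 0 0 .015 1;.0066 .001 .303 0 0 .015 1;.0066 .001 .303 0 0 .015 1' 70
```

```text
t: 3.25
eef_pos: [0.4839, -0.2437, 0.0502]
tool_rot: [0.0, 0.816, 0.578, 0.0]
contact_force: [-0.9, 0.5, 5.6]
gripper_width: 0.127
grasp_force: 69.0
```

The bar is gripped: opening is about 11 mm and force 69 N. I'll lift 0.12 m and look.

```bash
python3 -m crank '0 0 -.03 0 0 0 1;0 0 -.09 0 0 0 1;0 0 -.16 0 0 0 1;0 0 -.22 0 0 0 1;0 0 -.24 0 0 0 1;0 0 -.24 0 0 0 1'
python3 - <<'E'
from station import bot,eyes
from h import *
c=eyes.read_camera("wrist");np.savez("w2.npz",**c)
cv2.imwrite("pics/w2.png",c["image"][:,:,::-1])
o=bot.get_obs();print(o["q"].round(3),o["eef_pos"],o["t"])
E
```

```text
t: 3.85
eef_pos: [0.4842, -0.2439, 0.1711]
tool_rot: [0.001, 0.816, 0.578, 0.001]
contact_force: [0.3, 0.2, -2.3]
gripper_width: 0.13
grasp_force: 68.9
[ 0.591  0.346 -0.292  1.922  0.126  0.891 -0.103] [ 0.4832481  -0.24351467  0.16951603] 3.9
```

View pics/w2.png

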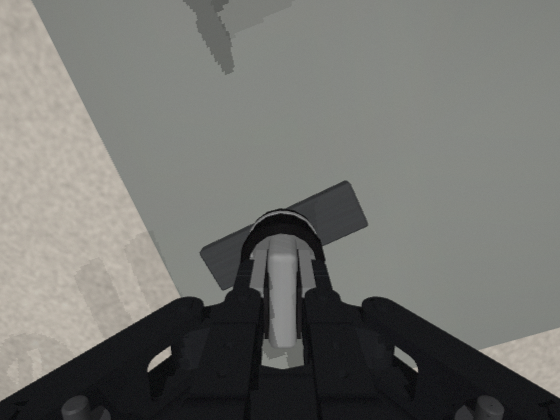

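The holder hangs level. Foot top corners are at about (200,248), (347,181), (368,224) and (220,290).

```bash
python3 - <<'E'
from h import *
from station import bot
from scipy.spatial.transform import Rotation
c=dict(np.load("w2.npz"))
P=np.array([ray(c,p,.1305) for p in [(200,248),(347,181),(368,224),(220,290)]])
print(P.round(4).tolist(),P.mean(0).round(4))
for i,j in((0,1),(3,2),(1,2),(0,3)):
    v=P[j]-P[i];print(np.linalg.norm(v).round(4),np.degrees(np.arctan2(v[1],v[0])).round(1))
o=bot.get_obs();r=Rotation.from_quat(np.roll(o["tool_rot"],-1)).as_matrix();y=np.degrees(np.arctan2(r[1,0],r[0,0]))
print(y,o["eef_pos"])
th=np.radians(y); X=np.array([np.cos(th),np.sin(th)]);Y=np.array([np.sin(th),-np.cos(th)])
d=np.array([.4996,.2126])-P.mean(0)[:2];print("shift units",d@X/.5,d@Y/.5)
E
```

```text
[[0.4346, -0.2345, 0.1305], [0.5294, -0.2243, 0.1305], [0.5339, -0.2533, 0.1305], [0.435, -0.2649, 0.1305]] [ 0.4832 -0.2443  0.1305]
0.0954 6.1
0.0996 6.7
0.0293 -81.2
0.0304 -89.3
70.6268451766131 [ 0.4832481  -0.24351467  0.16951603]
shift units 0.8728396694317236 -0.272205830863761
```

Foot yaw is 6.5° and it is centred under the tool. Carry to above the jig with a world turn of -15.5°.

```bash
python3 -m crank '.05 -.016 0 0 0 .01 1;.14 -.044 0 0 0 .03 1;.23 -.072 0 0 0 .05 1;.32 -.1 0 0 0 .086 1;.41 -.128 0 0 0 .086 1;.5 -.156 0 0 0 .086 1;.59 -.184 0 0 0 .086 1;.68 -.212 0 0 0 .086 1;.76 -.237 0 0 0 .086 1;.83 -.259 0 0 0 .086 1;.86 -.268 0 0 0 .086 1;.873 -.272 0 0 0 .086 1;.873 -.272 0 0 0 .086 1;.873 -.272 0 0 0 .086 1'
python3 - <<'E'
from station import bot,eyes
from h import *
c=eyes.read_camera("wrist");np.savez("w3.npz",**c)
cv2.imwrite("pics/w3.png",c["image"][:,:,::-1])
o=bot.get_obs();print(o["q"].round(3),o["eef_pos"],o["t"])
c=eyes.read_camera("top");np.savez("top3.npz",**c)
E
```

```text
t: 5.3
eef_pos: [0.5, 0.2111, 0.1689]
tool_rot: [0.0, 0.887, 0.462, -0.001]
contact_force: [0.2, -0.2, -3.3]
gripper_width: 0.128
grasp_force: 68.8
[-0.16   0.368 -0.436  1.909  0.195  0.907 -1.302] [0.50021285 0.2109855  0.16920121] 5.35
```

View pics/w3.png

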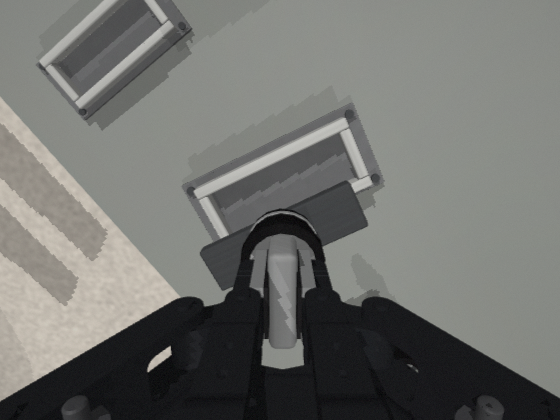

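The wrist view shows the foot above the jig. The far rail's outer edge runs about (192,188)-(343,121), and the right end rail about (347,128)-(375,178). I'll compare these with the jig estimate projected into this view.

```bash
python3 - <<'E'
from h import *
c=dict(np.load("w3.npz"));th=np.radians(-9.0);u=np.array([np.cos(th),np.sin(th)]);n=np.array([-u[1],u[0]])
for a,b in((75,33),(-75,33),(75,-33),(65,23),(-65,23),(65,-23)):
    p=np.r_[np.array([.4996,.2126])+u*a/1e3+n*b/1e3,.022];print(a,b,proj(c,p).round(1))
g=c["image"]; 
a=cv2.resize(g[100:260,180:390],None,fx=3.8,fy=3.75,interpolation=cv2.INTER_CUBIC)
k=lambda x,y:(int((x-180)*3.8),int((y-100)*3.75))
for s,t,col in(((75,33),(75,33),0),):
  for A,B in(((75,33),(-75,33)),((75,33),(75,-33)),((65,23),(-65,23)),((65,23),(65,-23)),((-65,23),(-65,-23)),((-75,33),(-75,-33))):
    P=[proj(c,np.r_[np.array([.4996,.2126])+u*q[0]/1e3+n*q[1]/1e3,.022]) for q in(A,B)]
    cv2.line(a,k(*P[0]),k(*P[1]),(255,0,0),1)
cv2.imwrite("pics/w3c.png",a[:,:,::-1])
E
```

```text
75 33 [344.4 118.4]
-75 33 [191.3 193.5]
75 -33 [373.  186.6]
65 23 [338.2 134.5]
-65 23 [206.4 198.4]
65 -23 [358.4 181.6]
```

View pics/w3c.png

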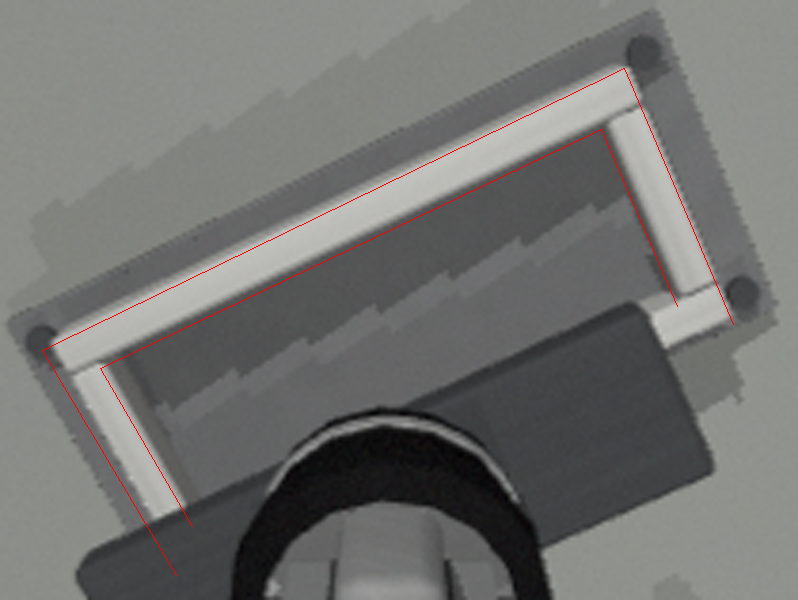

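The projected outline fits the rails to within about 1-2 mm and 1°. Lowering, slowly near the floor.

```bash
python3 -m crank '.003 -.003 .04 0 0 0 1;.003 -.003 .1 0 0 0 1;.003 -.003 .15 0 0 0 1;.003 -.003 .18 0 0 0 1;.003 -.003 .195 0 0 0 1;.003 -.003 .205 0 0 0 1;.003 -.003 .212 0 0 0 1;.003 -.003 .217 0 0 0 1;.003 -.003 .217 0 0 0 1'
```

```text
t: 6.3
eef_pos: [0.5, 0.2156, 0.0616]
tool_rot: [0.0, 0.886, 0.463, 0.0]
contact_force: [-0.6, 0.1, -2.4]
gripper_width: 0.125
grasp_force: 68.8
```

```bash
python3 -m crank '0 0 .004 0 0 0 1;0 0 .008 0 0 0 1;0 0 .011 0 0 0 1;0 0 .011 0 0 0 1;0 0 .011 0 0 0 1'
python3 - <<'E'
from station import bot,eyes
from h import *
o=bot.get_obs();print(o["contact_force"].round(1),o["eef_pos"].round(4),o["torque"].round(2))
c=eyes.read_camera("wrist");np.savez("w4.npz",**c)
a=cv2.resize(c["image"][100:310,150:420],None,fx=2.8,fy=2.8,interpolation=cv2.INTER_CUBIC)
cv2.imwrite("pics/w4.png",a[:,:,::-1])
E
```

```text
t: 6.8
eef_pos: [0.4999, 0.2155, 0.0562]
tool_rot: [0.0, 0.886, 0.463, 0.0]
contact_force: [-1.4, -0.3, 3.8]
gripper_width: 0.125
grasp_force: 69.8
[-1.4 -0.3  3.8] [0.4999 0.2155 0.0562] [-0.2   0.39  0.05]
```

View pics/w4.png

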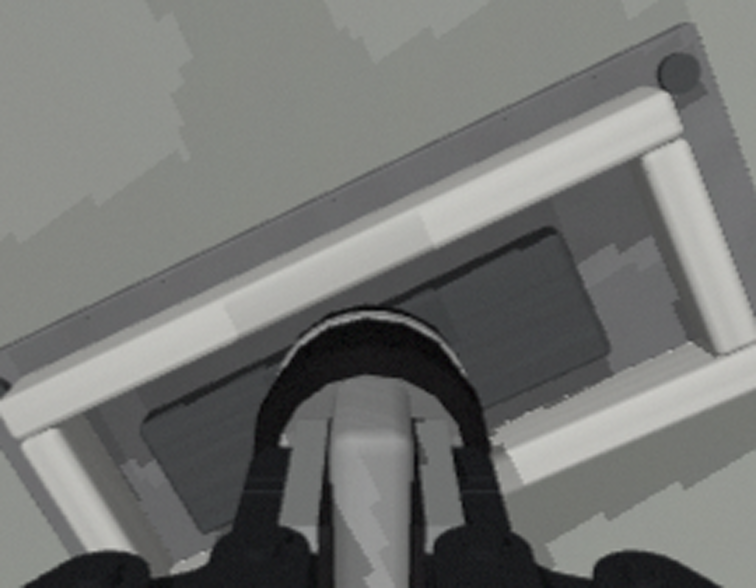

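The foot sits inside the recess, parallel to the rails with clearance all round. TCP z is 0.0562, which is the grasp height plus the 6 mm floor, and the floor is carrying load. After a short dwell I'll turn clockwise.

```bash
python3 -m crank '0 0 0 0 0 0 1;0 0 0 0 0 0 1;0 0 0 0 0 0 1;0 0 0 0 0 .03 1;0 0 0 0 0 .07 1;0 0 0 0 0 .11 1;0 0 0 0 0 .15 1;0 0 0 0 0 .19 1;0 0 0 0 0 .23 1;0 0 0 0 0 .27 1;0 0 0 0 0 .31 1;0 0 0 0 0 .35 1;0 0 0 0 0 .39 1;0 0 0 0 0 .42 1;0 0 0 0 0 .42 1;0 0 0 0 0 .42 1'
python3 - <<'E'
from station import bot,eyes
from h import *
from scipy.spatial.transform import Rotation
o=bot.get_obs();print(o["q"].round(2),o["contact_force"].round(1),o["eef_pos"].round(4),o["torque"].round(2))
r=Rotation.from_quat(np.roll(o["tool_rot"],-1)).as_matrix();print(np.degrees(np.arctan2(r[1,0],r[0,0])))
c=eyes.read_camera("wrist");np.savez("w5.npz",**c)
cv2.imwrite("pics/w5.png",c["image"][:,:,::-1])
E
```

```text
t: 8.45
eef_pos: [0.5012, 0.2138, 0.0563]
tool_rot: [0.001, 0.984, -0.178, 0.001]
contact_force: [2.2, -5.1, 3.9]
gripper_width: 0.128
grasp_force: 69.9
[-0.48  0.5  -0.05  2.    0.04  0.64 -2.48] [ 2.2 -5.1  3.9] [0.5012 0.2138 0.0563] [-1.15 -0.34  0.03]
-20.511804035081813
```

View pics/w5.png

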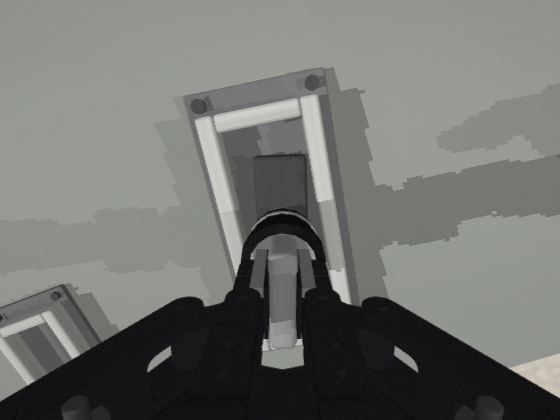

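The foot is in line with the bar (both vertical in the picture, foot edges at x≈255 and 305), twisted about 10° against the rails. I'll turn back 10° to square the foot and bar together with the recess, then let go.

```bash
python3 -m crank '0 0 0 0 0 -.02 1;0 0 0 0 0 -.04 1;0 0 0 0 0 -.058 1;0 0 0 0 0 -.058 1;0 0 0 0 0 -.058 1;0 0 0 0 0 -.058 0;0 0 0 0 0 -.058 0;0 0 0 0 0 -.058 0;0 0 0 0 0 -.058 0;0 0 0 0 0 -.058 0;0 0 0 0 0 -.058 0;0 0 0 0 0 -.058 0;0 0 -.04 0 0 -.058 0;0 0 -.1 0 0 -.058 0;0 0 -.18 0 0 -.058 0;0 0 -.26 0 0 -.058 0;0 0 -.3 0 0 -.058 0;0 0 -.3 0 0 -.058 0;0 0 -.3 0 0 -.058 0'
python3 - <<'E'
from station import bot,eyes
from h import *
c=eyes.read_camera("wrist");np.savez("w6.npz",**c)
cv2.imwrite("pics/w6.png",c["image"][:,:,::-1])
c=eyes.read_camera("top");np.savez("top6.npz",**c)
E
```

```text
t: 10.4
eef_pos: [0.4996, 0.2153, 0.2058]
tool_rot: [-0.0, 0.996, -0.087, 0.0]
contact_force: [-1.4, 1.1, -1.0]
gripper_width: 0.996
grasp_force: 0.0
```

View pics/w6.png

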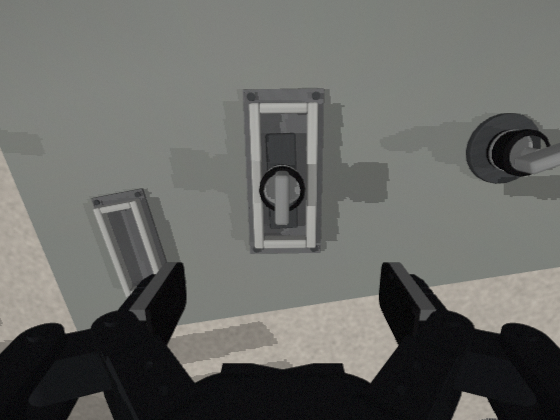

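The foot spans (266-296, 133-228) and sits flat, parallel to the recess (259-308, 112-241). The bar is vertical in the picture, in line with the foot. Foot and recess centres are only a few pixels apart, the gripper is clear, and the spare is untouched at (507,148).

```bash
python3 -c "
from station import ticket
print(ticket.hand_in())"
```

```text
the job is handed in; nothing more can be done
None
```

The oblong-footed holder is seated flat in the middle jig with its T-handle turned in line and released, the round-footed holder was left alone, and the job is handed in (no verdict was returned).

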